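Clear the proofing jig and put blocks and inks away

TASK

Proofing is finished, so clear the table: press the jig's ejector lever right down so that the seated printing block rises, lift the block out, and lay each of the two blocks flat, pattern up, in the tray made for its size. Stand each of the two ink jars in the stand whose well fits it, the wide jar in the wide well and the narrow jar in the narrow one, and never let a jar tip over.

Things in the scene. Friction and masses are not known exactly. Their poses are not given: they have to be found in the camera images.
- key_block: the larger printing block: maple, 64 x 44 x 22 mm high, inked leaf relief on top. Origin: centre of its underside; x along the 64 mm, y along the 44 mm, z up. 0.11 kg. It starts seated in the jig, a 104 x 112 mm aluminium bed 30 mm high, 2 mm proud of it, 2 mm free all round; with the lever fully down it stands 16 mm proud and stays up. Two 2.3 mm high pins stand 42 mm out on its -y side.
- tint_block: the smaller printing block: maple, 46 x 30 x 22 mm high, with a black inked disc and short bars on top. Origin: centre of its underside; x along the 46 mm length, y along the 30 mm width, z up. Starts lying on the table, pattern up. 0.06 kg.
- brown_jar: the wide ink jar: brown contents, black cap, closed; 61 mm across and 98 mm high, standing. Origin: centre of its underside, z up. 0.16 kg.
- clear_jar: the narrow ink jar: clear with grey contents, black cap, closed; 46 mm across and 88 mm high, standing. Origin: centre of its underside, z up. 0.10 kg.
- key_tray: the larger shallow wooden tray with a cork floor, fixed to the table; recess 78 (x) x 58 (y) mm, walls 6 mm thick, recess floor 6 mm and rim 14 mm above the table. Origin: centre of its underside, x along the length of the recess. The larger block lies in it lengthways.
- tint_tray: the smaller shallow wooden tray with a cork floor, fixed to the table; recess 60 (x) x 44 (y) mm, walls 6 mm thick, recess floor 6 mm and rim 14 mm above the table. Origin: centre of its underside, x along the length of the recess. The smaller block lies in it lengthways.
- wide_stand: the wooden ink stand with the wide well, fixed to the table: a 98 mm square block 36 mm high with a round well 71 mm across in the middle, its floor 8 mm above the table, its mouth bevelled by 4 mm. Origin: centre of its underside, axes along the sides.
- narrow_stand: the wooden ink stand with the narrow well, fixed to the table: an 84 mm square block 36 mm high with a round well 56 mm across in the middle, its floor 8 mm above the table, its mouth bevelled by 4 mm. Origin: centre of its underside, axes along the sides.
- ejector_lever (a joint): the steel ejector lever at the side of the jig: 0 = up with the block seated, 0.40 rad = fully down with the block raised 14 mm. It is pushed down at its rubber pad with about 4 to 5 N, meets a firm stop at 0.40, has no spring and stays where it is left.
- lever_pad (a point): middle of the top of the rubber pad (28 x 16 mm) at the free end of the lever, about 62 mm above the table at the start. Its x axis points horizontally from the hinge to the pad (along the lever), y to the side away from the block, z up while the lever is up. Pushed fully down, the pad has gone down by about 31 mm and moved about 6 mm along +x.

How it is judged (in metres and radians):
On the way:
1. the ejector lever is pressed right down while the larger block is still in the jig (value of joint ejector_lever above 0.35 rad and distance of key_block from where it was at the start of the episode below 0.022 m), for 0.1 s.
At the end, for the whole second after the job is handed in: Each block lies flat, pattern up, on the floor of the tray of its size, and each jar stands upright on the floor of the well of its size: centre within 12 mm of the tray's or well's centre, underside less than 11.5 mm above the table, tilt under 0.1 rad, at rest and released (horizontal distance between key_block and key_tray below 0.012 m and z of key_block in the frame of key_tray below 0.0115 m and angle between each of key_block, tint_block, brown_jar, clear_jar's own z axis and vertical below 0.1 rad and linear speed of each of key_block, tint_block, brown_jar, clear_jar below 0.02 m/s and contact force between each of key_block, tint_block, brown_jar, clear_jar and the fingers below 0.1 N and horizontal distance between tint_block and tint_tray below 0.012 m and z of tint_block in the frame of tint_tray below 0.0115 m and horizontal distance between brown_jar and wide_stand below 0.012 m and z of brown_jar in the frame of wide_stand below 0.0115 m and horizontal distance between clear_jar and narrow_stand below 0.012 m and z of clear_jar in the frame of narrow_stand below 0.0115 m); the robot touches nothing.
It fails at once if a jar tips over (leans more than 0.6 rad) (angle between any of brown_jar, clear_jar's own z axis and vertical above 0.6 rad).
It also fails if it takes over 131 s, if anything falls off the work surface, if the arm or the gripper's body presses on something with over 40 N, if the wrist force passes 120 N, or if a joint passes its speed limit or range.

ROBOT

A 6-joint arm with a two-finger parallel gripper is mounted at the origin on the work surface; the furniture and walls round the work are solid. World frame = base frame: x ahead of the robot, y to its left, z up, the work surface at z = 0. Lengths are in mm, angles in rad, forces in N, time in s.
With the tool pointing down it reaches from about 300 to 775 mm from the base axis. Payload 14.6 kg.
Tool frame: the origin (TCP) lies between the finger pads; the fingertips stand 19 mm ahead of it and the grasp point (between the pads) is the TCP (manip.tcp_to_tips is the distance from the TCP to the fingertips, in mm); x points along the fingers, z is the direction in which the jaws open and shut, and the axes are right-handed (so a half turn about x gives the same grasp; the last joint's range is limited). The gripper opens to 94 mm and grips with 3 to 60 N. Pads are 16 mm wide; open, the fingers measure 119 mm over their backs; the gripper's body (75 mm by 177 mm) begins 78 mm behind the grasp point.
Start: joints at [1.117, 0.3, 1.521, -0, 1.321, -0.067], TCP at [207.471, 509.357, 224.446] pointing down, gripper open.
Joint ranges: [-3.03, 3.03], [-0.79, 2.21], [0.23, 2.52], [-1.04, 4.18], [0, 3.07], [-2.55, 2.55]. Speed limits (rad/s): [2.22, 2.22, 2.57, 3.14, 3.14, 3.14].

INTERFACE

Orientations are given as [roll, pitch, yaw] about the fixed x, y, z axes, in that order (R = Rz(yaw) Ry(pitch) Rx(roll)).
In Python, from cell import manip gives the robot as it stands.
- The arm moves only by the tool jog_arm, never from a script. Its argument "moves" is a list that holds one entry, the list of rows, each a list of 6 numbers: the shift along the world's x, y, z in mm, then the turn, a rotation vector about the world's x, y, z in degrees. In form: [[[dx, dy, dz, wx, wy, wz], ...]]. A call has 1 to 5 rows; each row shifts and turns the pose as measured when the row begins; what a row does not reach is not made up. A row lasts 1/10 s, in which the tool goes at most 50 mm and 8.59 degrees, less where a joint would pass 70% of its speed; a pose out of reach is approached as far as the arm can. A call is refused whole if a number of a shift passes 50 or a number of a turn 8.59, either way. A call with a gripper value outside its range is refused whole. "gripper" is the opening, from -1 (shut) to 1 (fully open), set as the call begins (left out, the last holds). The fingers move at their own pace and stop on an object; "squeeze" is the grip in N (left out, the last holds). Time passes only in rows, so rows that do not move let the fingers close. It gives the time, the measured TCP pose, the force and the opening at its end, in the units of the state.
- manip.read_state(): the state, without advancing time (a new reading comes with each control period).
- manip.camera(name): name is "scene" or "top" or "wrist"; returns (picture, depth): 420x560x3 uint8, blue, green, red; 420x560 float32, mm along the optical axis (not along the pixel's ray), 0 where there is no reading.
- manip.camera_params(name): a dict with "fx", "fy", "cx", "cy" (pixels), "rvec" (rotation vector, rad) and "tvec" (3), from world to camera coordinates, as OpenCV has them. Camera axes: x right, y down, z forward; pixel columns grow to the right and rows downward; lengths in mm; the calibration is good to about 2 mm. The wrist camera is an equidistant fisheye: a pixel r from the principal point sees the ray r / f radians off the axis. A picture is of the moment at which its call begins: read the wrist's pose just before it. camera_params takes no time and is no camera call; for the wrist camera it gives the pose at the moment of the call.
- manip.sign_off(): hands the job in, once; it reports no verdict.
The state is a dict: "clock": time; "joints": joint angles; "qd": joint speeds; "effort": joint torques, N m; "eef_pos": TCP position; "eef_rot": TCP orientation; "wrist_force": force on the tool from outside, world axes, zero at the start; "moment": the same for the moment, N m; "finger_gap": finger opening in mm.
Only numpy, scipy, OpenCV 4.12 (cv2) and the standard library are available. Lean on these libraries where they do the work, as an engineer would, in place of code of your own. Each camera call takes 0.05 s, during which the arm holds its last target. There are 200 camera calls.

## Working session

There is one attempt and no reset: what is moved stays moved. The work goes in short steps, Python scripts to look and compute and a tool call to move; the robot and the scene stay as the last step left them, time stands still between calls to the robot, and variables do not carry over. Pictures are saved under pics/ and viewed, about 12 in all and at most 16, crops included, and the job is handed in when it is done.

Besides the shell and the picture viewer there is one more tool, called as name(argument=value, ...), one argument or row to a line, values as JSON. jog_arm: Moves the arm, as the interface text tells. Its arguments: {"type":"object","properties":{"moves":{"type":"array","items":{"type":"array","items":{"type":"array","items":{"type":"number"}}}},"gripper":{"type":"number"},"squeeze":{"type":"number"}},"required":["moves"]}

```bash
ls; mkdir -p pics
python3 - <<'E'
from cell import manip
import cv2
print(manip.read_state())
for n in ("scene","top"):
    p,d=manip.camera(n); cv2.imwrite(f"pics/{n}0.png",p); import numpy as np; np.savez(f"{n}0.npz",p=p,d=d)
    print(n,manip.camera_params(n), d.min(),d.max())
E
```

```text
pics
{'clock': 0.0, 'joints': array([ 1.11739153e+00,  3.00444496e-01,  1.52156250e+00, -3.41817608e-06,
        1.32072170e+00, -6.66081053e-02]), 'qd': array([-0.0012484 ,  0.00157274, -0.00113602, -0.00114844, -0.00024524,
        0.00056699]), 'effort': array([-1.97250342e-04, -5.31815171e+01, -3.52735591e+01,  7.08271447e-02,
        2.44565407e-02, -3.11419490e-05]), 'eef_pos': array([207.37559902, 509.14848838, 223.90877701]), 'eef_rot': array([ 3.07789894,  1.56966028, -2.02128589]), 'wrist_force': array([-0.25514398, -0.48144256,  0.18176889]), 'moment': array([-0.00519998, -0.05246206,  0.00485256]), 'finger_gap': 93.77732027919113}
scene {'fx': 535.3184675039403, 'fy': 535.3184675039403, 'cx': 279.91187961018375, 'cy': 209.98229413042853, 'rvec': array([ 2.27759533, -0.87753733,  0.34893051]), 'tvec': array([-356.81367093,  276.4339485 , 1233.58217553])} 0.0 3887.3394
top {'fx': 503.2259253795992, 'fy': 503.2259253795992, 'cx': 264.55456950212147, 'cy': 208.1206706911153, 'rvec': array([ 2.13469158, -2.16918771,  0.15935019]), 'tvec': array([  14.51859139,  514.19453661, 1261.09868416])} 0.0 2248.108
```

View pics/top0.png

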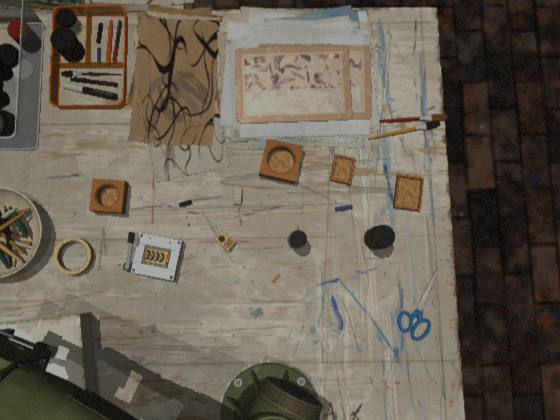

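View pics/scene0.png

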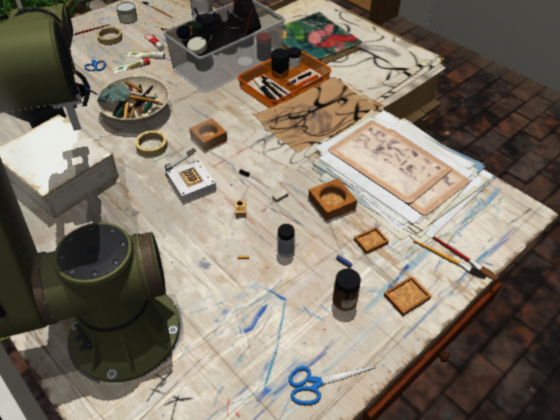

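The top view shows the wide stand (282,160), narrow stand (109,195), tint tray (343,169), key tray (408,192), jig (157,256) with the lever at its left (131,240), tint block (227,240), clear jar (298,239) and brown jar (380,237).

```bash
cat > h.py <<'E'
import numpy as np, cv2
from cell import manip
def cam(n):
    c=manip.camera_params(n); R=cv2.Rodrigues(np.array(c["rvec"]))[0]
    return c,R,np.array(c["tvec"])
def cloud(d,n):
    c,R,t=cam(n); v,u=np.mgrid[:d.shape[0],:d.shape[1]]
    P=np.stack([(u-c["cx"])/c["fx"]*d,(v-c["cy"])/c["fy"]*d,d],-1)-t
    return P@R
def plane(uv,z,n):
    c,R,t=cam(n); uv=np.atleast_2d(uv).astype(float)
    r=np.c_[(uv[:,0]-c["cx"])/c["fx"],(uv[:,1]-c["cy"])/c["fy"],np.ones(len(uv))]@R
    o=-R.T@t; s=(z-o[2])/r[:,2]; return o+s[:,None]*r
E
python3 - <<'E'
from h import *
f=np.load("top0.npz"); W=cloud(f["d"],"top"); p=f["p"]
print("table z",[np.round(W[y,x],1) for x,y in((200,300),(320,200),(250,190),(150,220),(420,240))])
Z=W[...,2]
boxes=dict(wide=(250,130,320,195),narrow=(80,170,140,222),ttray=(322,145,364,195),ktray=(385,165,435,220),jig=(118,222,195,290),tint=(205,215,248,258),clear=(280,222,318,256),brown=(355,215,405,258))
for k,(a,b,c,d) in boxes.items():
    w=W[b:d,a:c].reshape(-1,3); m=(w[:,2]>8)&(w[:,2]<200); q=w[m]
    h=np.histogram(q[:,2],bins=np.arange(5,115,5))[0]
    top=q[:,2]>np.percentile(q[:,2],95)-6
    r=cv2.minAreaRect(q[:,:2].astype(np.float32)); rt=cv2.minAreaRect(q[top][:,:2].astype(np.float32))
    print(k,m.sum(),"z95 %.1f"%np.percentile(q[:,2],95),np.round(r[0],1),np.round(r[1],1),round(r[2],1),"| top",np.round(rt[0],1),np.round(rt[1],1),round(rt[2],1));
    if k=="jig":print(h)
big=cv2.resize(p[215:300,80:260],None,fx=4.4,fy=4.4,interpolation=cv2.INTER_CUBIC); cv2.imwrite("pics/jig.png",big)
E
```

```text
table z [array([282.5, 176.8,  -2.1]), array([ 538.8, -141.7,    0.9]), array([568.7,  43.9,   0.7]), array([491.9, 307.5,   5. ]), array([ 428.6, -402.7,   -3. ])]
wide 2221 z95 69.8 [648.2 -49.7] [185.2 130.6] 89.1 | top [703.2 -48.1] [ 20.9 177.8] 0.3
narrow 1083 z95 40.0 [567.1 412.3] [ 87.1 110.8] 85.2 | top [553.9 413.3] [86.3 84.6] 85.5
ttray 388 z95 17.8 [ 630.7 -215.6] [133.5 106.2] 11.5 | top [ 632.8 -204.3] [109.1 104.4] 89.4
ktray 397 z95 17.5 [ 554.6 -374.4] [71.6 90.9] 80.5 | top [ 554.5 -374.1] [71.1 90.5] 80.4
jig 2051 z95 46.2 [385.9 304.9] [140.4 167.9] 0.5 | top [407.9 349.6] [16.4 96.4] 79.2
[ 21  16  25  63 755 896 130  32  27  18  20  39   9   0   0   0   0   0
   0   0   0]
tint 210 z95 25.0 [449.1 124.6] [90.2 34.6] 41.7 | top [433.2 110.4] [45.6 29.3] 50.7
clear 291 z95 90.2 [430.4 -73.6] [44.3 42.9] 36.7 | top [430.7 -74.8] [39.3 38.8] 62.2
brown 617 z95 100.1 [ 435.1 -279.9] [57.7 85.9] 82.5 | top [ 431.4 -280.9] [56.2 55.2] 44.5
```

View pics/jig.png

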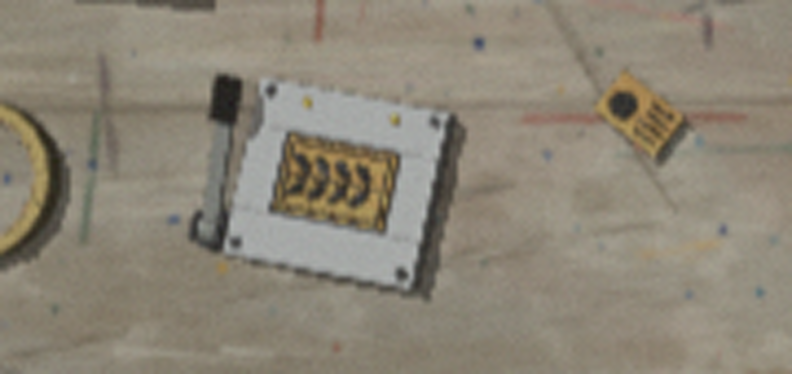

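The crop shows the lever pad (black) at crop (226,97), i.e. top pixel (131,237). The hinge is below it, so lever +x is roughly world +x. The key block is centred at crop (337,183), with its pins on the far side.

```bash
cat >> h.py <<'E'
def rect(pts):
    (c,s,a)=cv2.minAreaRect(pts[:,:2].astype(np.float32))
    if s[0]<s[1]: s=s[::-1]; a+=90
    a=(a+90)%180-90
    return "c=(%.1f,%.1f) size %.1fx%.1f long-axis yaw %.1f"%(c[0],c[1],s[0],s[1],a)
E
python3 - <<'E'
from h import *
from scipy.spatial.transform import Rotation as Ro
f=np.load("top0.npz"); p=f["p"]; W=cloud(f["d"],"top")
hsv=cv2.cvtColor(p,cv2.COLOR_BGR2HSV)
S=dict(wide=(250,132,312,195,36,130),narrow=(80,170,140,222,36,130),ttray=(322,145,364,195,14,110),ktray=(385,165,435,220,14,110),key=(138,240,178,272,32,100),tint=(212,224,240,256,22,100))
for k,(a,b,c,d,z,s) in S.items():
    h=hsv[b:d,a:c]; m=((h[...,0]<25)&(h[...,1]>s)&(h[...,2]>50)).astype(np.uint8)
    m=cv2.morphologyEx(m,cv2.MORPH_OPEN,np.ones((2,2),np.uint8))
    cs,_=cv2.findContours(m,cv2.RETR_EXTERNAL,cv2.CHAIN_APPROX_NONE); q=max(cs,key=cv2.contourArea)[:,0]+[a,b]
    w=plane(q,z,"top"); print(k,len(q),rect(w))
# pad
h=hsv[228:246,126:137]; m=h[...,2]<70; v,u=np.nonzero(m); q=np.c_[u+126,v+228]; print("pad",len(q),rect(plane(q,62,"top")),W[237,131],W[235:240,130:133,2])
for n,(x,y,z) in dict(clear=(298,239,88),brown=(380,237,98)).items():
    m=(np.abs(W[...,2]-z)<8)&(np.hypot(*(np.indices(W.shape[:2])-np.array([y,x])[:,None,None]))<25)
    v,u=np.nonzero(m); w=W[v,u]; print(n,np.round(cv2.minEnclosingCircle(w[:,:2].astype(np.float32)),1) if 0 else cv2.minEnclosingCircle(w[:,:2].astype(np.float32)), np.median(w,0).round(1))
# jig bed
h=hsv[225:290,130:190]; m=((h[...,1]<40)&(h[...,2]>140)).astype(np.uint8); cs,_=cv2.findContours(m,cv2.RETR_EXTERNAL,2); q=max(cs,key=cv2.contourArea)[:,0]+[130,225]; print("jig",rect(plane(q,30,"top")))
s=manip.read_state(); R=Ro.from_euler("xyz",s["eef_rot"]).as_matrix(); print(R.round(3))
E
```

```text
wide 137 c=(638.9,-40.9) size 99.2x96.5 long-axis yaw -14.4
narrow 123 c=(551.2,409.9) size 84.2x83.8 long-axis yaw 85.5
ttray 87 c=(617.1,-205.2) size 72.1x55.5 long-axis yaw -13.1
ktray 114 c=(552.7,-376.3) size 90.9x70.9 long-axis yaw -9.5
key 93 c=(394.0,282.1) size 61.7x40.4 long-axis yaw 78.8
tint 61 c=(431.2,107.4) size 45.4x29.3 long-axis yaw 50.7
pad 62 c=(442.0,341.9) size 26.6x14.8 long-axis yaw -10.2 [442.7902057  341.22812429  63.98925248] [[63.79747218 65.84020741 65.8353431 ]
 [59.16459777 66.84016587 62.91193372]
 [58.32242554 63.98925248 61.01070359]
 [60.62084829 62.72451371 56.42208511]
 [63.79438116 58.821173   63.18589059]]
clear ((430.8548583984375, -74.23783111572266), 20.972095489501953) [430.5 -74.4  86.9]
brown ((432.39422607421875, -280.7106018066406), 29.366180419921875) [ 432.3 -281.    96.3]
jig c=(406.7,278.1) size 152.0x137.7 long-axis yaw 89.1
[[-0.    -0.926  0.377]
 [-0.001  0.377  0.926]
 [-1.     0.    -0.001]]
```

Sizes match the spec for all objects. I'm moving above the lever with the gripper closed.

jog_arm(
  moves=[
    [[36,-26,0,0,0,2.2],[36,-26,0,0,0,2.2],[36,-26,0,0,0,2.2],[36,-26,0,0,0,2.2],[36,-26,-5,0,0,2.2]],
  ],
  gripper=-1,
)

```text
clock: 0.6
eef_pos: [388.6, 376.4, 217.8]
eef_rot: [2.728, 1.568, -2.164]
wrist_force: [0.7, 0.3, 0.5]
finger_gap: 57.4
```

jog_arm(
  moves=[
    [[36,-26,-15,0,0,0],[15,-8,-15,0,0,0],[0,0,0,0,0,0]],
  ],
)

```text
clock: 0.9
eef_pos: [444.5, 337.0, 185.7]
eef_rot: [2.689, 1.566, -2.206]
wrist_force: [0.7, 1.2, 0.6]
finger_gap: 33.7
```

Run:
```python
from h import *
c=manip.camera_params("wrist"); p,d=manip.camera("wrist"); cv2.imwrite("pics/w1.png",p); print(c); s=manip.read_state(); print(s["eef_pos"],s["eef_rot"])
```

```text
{'fx': 325.19226210127806, 'fy': 325.19226210127806, 'cx': 277.47733182112347, 'cy': 205.15176489617417, 'rvec': array([-2.23810024, -1.86292713, -0.25808846]), 'tvec': array([-411.64272024, -379.21942591,  252.96053519])}
[443.97583643 337.83231113 186.82346373] [ 2.7987617   1.56753481 -2.09632845]
```

View pics/w1.png

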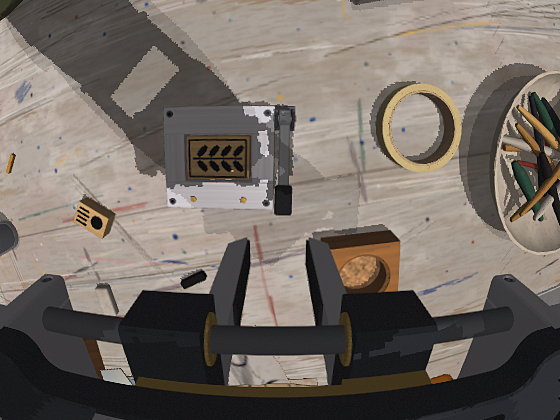

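The wrist view shows the pad at (283,200), the key block centred at (220,157) and the narrow stand well at (360,272), with the fingers in the foreground. I'll cast these to positions.

```bash
cat >> h.py <<'E'
def wplane(uv,z,c=None):
    c=c or manip.camera_params("wrist"); R=cv2.Rodrigues(np.array(c["rvec"]))[0]; t=np.array(c["tvec"])
    a=(np.atleast_2d(uv).astype(float)-[c["cx"],c["cy"]])/c["fx"]; th=np.hypot(*a.T)+1e-9
    r=np.c_[a*(np.sin(th)/th)[:,None],np.cos(th)]@R; o=-R.T@t
    return o+((z-o[2])/r[:,2])[:,None]*r
E
python3 - <<'E'
from h import *
p=cv2.imread("pics/w1.png"); hsv=cv2.cvtColor(p,cv2.COLOR_BGR2HSV)
def big(m,a,b): 
    cs,_=cv2.findContours(m.astype(np.uint8),cv2.RETR_EXTERNAL,cv2.CHAIN_APPROX_NONE); return max(cs,key=cv2.contourArea)[:,0]+[a,b]
q=big(hsv[180:220,272:298,2]<60,272,180); print("pad",len(q),rect(wplane(q,62)), q.mean(0))
h=hsv[125:190,175:260]; q=big((h[...,0]<30)&(h[...,1]>70),175,125); print("key",len(q),rect(wplane(q,32)))
h=hsv[190:245,65:120]; q=big((h[...,0]<30)&(h[...,1]>110),65,190); print("tint",len(q),rect(wplane(q,22)))
print(wplane([[360,272]],8), wplane([[283,200]],62))
E
```

```text
pad 92 c=(439.6,342.6) size 29.3x16.2 long-axis yaw -9.8 [282.32608696 198.88043478]
key 209 c=(394.1,286.4) size 64.6x44.4 long-axis yaw 78.8
tint 128 c=(431.3,116.9) size 50.8x39.2 long-axis yaw 50.7
[[560.1059005  416.53151722   8.        ]] [[440.9809059  343.16960667  62.        ]]
```

jog_arm(
  moves=[
    [[-2,4,-45,0,0,0],[0,0,-42,0,0,0],[0,0,0,0,0,0]],
  ],
)

```text
clock: 1.25
eef_pos: [440.3, 344.6, 101.0]
eef_rot: [-1.284, 1.569, 0.106]
wrist_force: [-0.1, -0.8, 1.2]
finger_gap: 5.6
```

jog_arm(
  moves=[
    [[0,0,-10,0,0,0],[0,0,-8,0,0,0],[1,0,-8,0,0,0],[1,0,-8,0,0,0],[1,0,-5,0,0,0]],
  ],
)

```text
clock: 1.75
eef_pos: [445.0, 348.0, 67.5]
eef_rot: [-0.915, 1.559, 0.477]
wrist_force: [-2.1, -2.4, 3.0]
finger_gap: 0.7
```

jog_arm(
  moves=[
    [[0,-4,-6,0,0,0],[1,-1,-6,0,0,0],[1,0,-5,0,0,0],[0,0,-4,0,0,0]],
  ],
)

```text
clock: 2.15
eef_pos: [447.7, 343.9, 48.2]
eef_rot: [-0.765, 1.556, 0.627]
wrist_force: [-20.1, -10.6, 66.6]
finger_gap: 0.2
```

Run:
```python
from h import *
p,d=manip.camera("wrist"); cv2.imwrite("pics/w2.png",p); s=manip.read_state(); print(s["eef_pos"],s["wrist_force"])
```

```text
[447.66132114 343.83608782  48.56803325] [-17.74139747  -9.14791366  43.8513691 ]
```

View pics/w2.png

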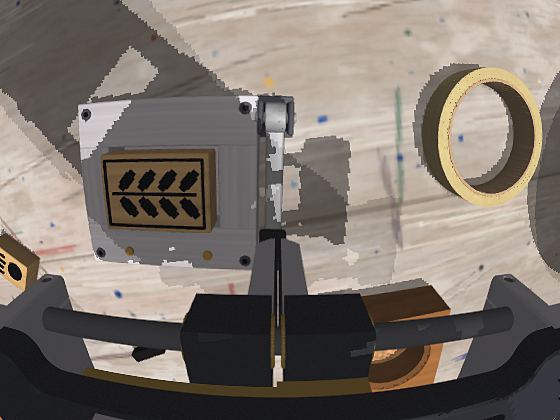

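The block is up (its side walls show at (100–215,150–230)) and the lever is at its stop. I'll retreat, open the gripper and re-measure the block.

jog_arm(
  moves=[
    [[-5,0,35,0,0,0],[-15,-10,45,0,0,0],[-15,-20,10,0,0,0],[0,0,0,0,0,0]],
  ],
  gripper=0.8,
)

```text
clock: 2.6
eef_pos: [411.2, 312.0, 139.9]
eef_rot: [-0.835, 1.559, 0.557]
wrist_force: [0.1, 0.4, -0.2]
finger_gap: 28.9
```

```bash
cat >> h.py <<'E'
def big(m,a,b): 
    cs,_=cv2.findContours(m.astype(np.uint8),cv2.RETR_EXTERNAL,cv2.CHAIN_APPROX_NONE); return max(cs,key=cv2.contourArea)[:,0]+[a,b]
def jaw():
    from scipy.spatial.transform import Rotation as Ro
    s=manip.read_state(); R=Ro.from_euler("xyz",s["eef_rot"]).as_matrix()
    print("t %.2f"%s["clock"],"tcp",s["eef_pos"].round(1),"jaw yaw %.1f"%np.degrees(np.arctan2(R[1,2],R[0,2])),"fingers",R[:,0].round(3),"F",s["wrist_force"].round(1),"gap %.1f"%s["finger_gap"])
def look(n):
    c=manip.camera_params("wrist"); p,d=manip.camera("wrist"); cv2.imwrite(f"pics/{n}.png",p); np.savez(n+".npz",d=d); return c,p,cv2.cvtColor(p,cv2.COLOR_BGR2HSV),d
E
python3 - <<'E'
from h import *
jaw(); c,p,hsv,d=look("w3")
m=((hsv[...,0]<30)&(hsv[...,1]>80)&(hsv[...,2]>40)); m[250:]=0
cs,_=cv2.findContours(m.astype(np.uint8),0,1)
for q in cs:
    if cv2.contourArea(q)>800: q=q[:,0]; print(q.mean(0),cv2.contourArea(q),rect(wplane(q,46,c)))
E
```

```text
t 2.60 tcp [411.2 312.  139.9] jaw yaw 79.8 fingers [ 0.01   0.006 -1.   ] F [ 0.1  0.4 -0.2] gap 28.9
[241.38735178 197.45849802] 4062.5 c=(392.9,285.4) size 63.3x46.3 long-axis yaw 78.5
[459.01140684 158.6730038 ] 6527.5 c=(394.5,482.1) size 96.3x86.6 long-axis yaw 85.4
```

View pics/w3.png

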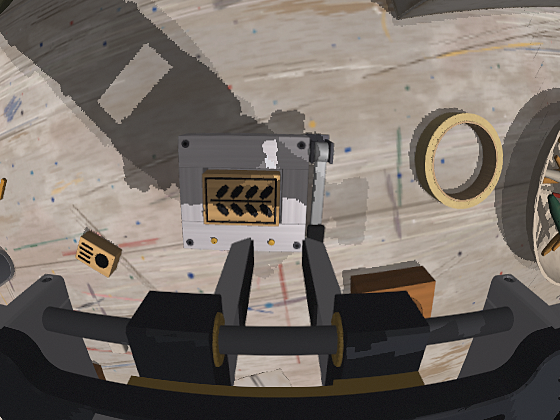

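The top face measures 63×46 at about (394,285), yaw 78.5. I'm going over it and waiting for the fingers to open.

jog_arm(
  moves=[
    [[-17,-26,-15,0,0,-1.2],[0,0,-25,0,0,0],[0,0,0,0,0,0],[0,0,0,0,0,0],[0,0,0,0,0,0]],
  ],
)

```text
clock: 3.15
eef_pos: [396.0, 287.2, 97.0]
eef_rot: [-0.854, 1.56, 0.516]
wrist_force: [-0.1, 0.4, -0.4]
finger_gap: 73.4
```

```bash
python3 -c "
from h import *
jaw()"
```

```text
t 3.15 tcp [396.  287.2  97. ] jaw yaw 78.5 fingers [ 0.009  0.005 -1.   ] F [-0.1  0.4 -0.4] gap 73.4
```

jog_arm(
  moves=[
    [[-2,-2,0,0,0.5,0],[0,0,-25,0,0,0],[0,0,-17,0,0,0],[0,0,0,0,0,0]],
  ],
)

```text
clock: 3.55
eef_pos: [395.5, 286.5, 56.5]
eef_rot: [-0.154, 1.563, 1.217]
wrist_force: [0.1, -0.0, 0.7]
finger_gap: 84.8
```

jog_arm(
  moves=[
    [[0,0,0,0,0,0],[0,0,0,0,0,0],[0,0,0,0,0,0],[0,0,0,0,0,0],[0,0,0,0,0,0]],
  ],
  gripper=-0.1,
  squeeze=20,
)

```text
clock: 4.05
eef_pos: [396.2, 286.4, 59.6]
eef_rot: [-0.262, 1.562, 1.109]
wrist_force: [-1.1, -1.0, -1.7]
finger_gap: 63.5
```

jog_arm(
  moves=[
    [[0,0,0,0,0,0],[-1,0,-3,0,0,0],[-1,-1,-4,0,0,0],[0,0,0,0,0,0]],
  ],
  gripper=0.55,
)

```text
clock: 4.45
eef_pos: [394.6, 286.1, 52.9]
eef_rot: [-0.36, 1.559, 1.012]
wrist_force: [0.2, 0.4, -0.1]
finger_gap: 72.7
```

```bash
python3 -c "
from h import *
jaw()"
```

```text
t 4.45 tcp [394.6 286.1  52.9] jaw yaw 78.6 fingers [ 0.006  0.01  -1.   ] F [ 0.2  0.4 -0.1] gap 72.7
```

jog_arm(
  moves=[
    [[0,0,0,0,0,0],[0,0,-0.4,0,0,0],[0,0,-0.4,0,0,0],[0,0,-0.4,0,0,0]],
  ],
  gripper=-0.1,
  squeeze=20,
)

```text
clock: 4.85
eef_pos: [394.7, 286.2, 52.3]
eef_rot: [-0.356, 1.56, 1.015]
wrist_force: [-2.2, -1.7, 6.8]
finger_gap: 63.8
```

jog_arm(
  moves=[
    [[0,0,15,0,0,0],[0,0,30,0,0,0],[0,0,40,0,0,0],[0,0,0,0,0,0]],
  ],
)

```text
clock: 5.25
eef_pos: [393.8, 285.6, 139.2]
eef_rot: [-0.198, 1.562, 1.174]
wrist_force: [-0.7, 0.0, -0.5]
finger_gap: 63.7
```

Run:
```python
from h import *
jaw(); c,p,hsv,d=look("w4")
```

```text
t 5.25 tcp [393.8 285.6 139.2] jaw yaw 78.6 fingers [ 0.003  0.008 -1.   ] F [-0.7  0.  -0.5] gap 63.7
```

View pics/w4.png

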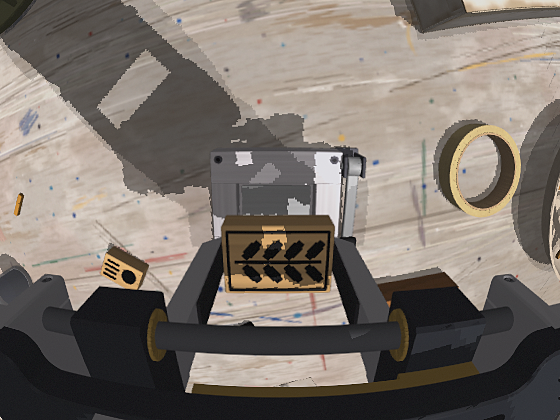

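The block is held level and clear of the jig. I'm carrying it to the key tray.

jog_arm(
  moves=[
    [[11,-45,15,0,0,-6.3],[11,-46,10,0,0,-6.3],[11,-47,5,0,0,-6.3],[11,-47,0,0,0,-6.3],[11,-47,0,0,0,-6.3]],
  ],
)

```text
clock: 5.8
eef_pos: [445.1, 49.0, 161.6]
eef_rot: [1.272, 1.564, 2.084]
wrist_force: [1.1, 0.3, -1.9]
finger_gap: 63.6
```

jog_arm(
  moves=[
    [[11,-47,0,0,0,-6.3],[11,-47,0,0,0,-6.3],[11,-47,0,0,0,-6.3],[11,-47,0,0,0,-6.3],[11,-47,0,0,0,-6.3]],
  ],
)

```text
clock: 6.3
eef_pos: [497.8, -195.4, 154.6]
eef_rot: [1.908, 1.558, 2.147]
wrist_force: [0.8, -0.5, -1.3]
finger_gap: 63.8
```

```bash
python3 -c "
from h import *
jaw()"
```

```text
t 6.30 tcp [ 497.8 -195.4  154.6] jaw yaw 13.7 fingers [-0.007  0.011 -1.   ] F [ 0.8 -0.5 -1.3] gap 63.8
```

jog_arm(
  moves=[
    [[13,-40,8,0,0,-5.8],[13,-36,5,0,0,-5.8],[0,0,0,0,0,-5.8],[0,0,0,0,0,-5.8]],
  ],
)

```text
clock: 6.7
eef_pos: [522.1, -280.2, 159.2]
eef_rot: [2.233, 1.55, 2.042]
wrist_force: [0.8, -0.4, -1.0]
finger_gap: 63.5
```

Run:
```python
from h import *
jaw(); c,p,hsv,d=look("w5"); print(wplane([[280,205]],14,c),-cv2.Rodrigues(c["rvec"])[0].T@c["tvec"])
```

```text
t 6.70 tcp [ 522.1 -280.2  159.2] jaw yaw -10.9 fingers [-0.009  0.019 -1.   ] F [ 0.8 -0.4 -1. ] gap 63.5
[[ 521.58319831 -284.86570342   14.        ]] [ 538.81331815 -203.09077586  320.95643987]
```

View pics/w5.png

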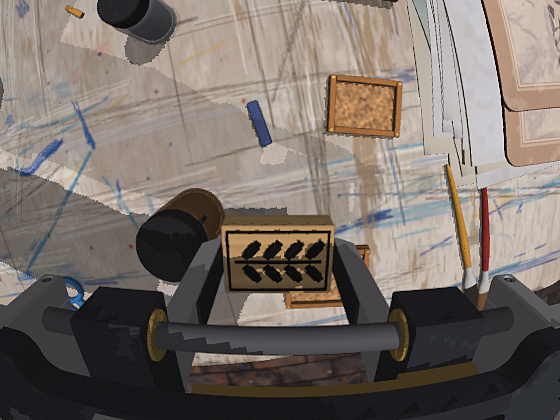

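View: the tint tray is clear at (365,107). The key tray is partly hidden behind the held block, with its upper-right corner at (369,244) and lower-left corner at (287,306).

Run:
```python
from h import *
p=cv2.imread("pics/w5.png"); hsv=cv2.cvtColor(p,cv2.COLOR_BGR2HSV)
q=[[369,244],[287,306]]; print("ktray diag",wplane(q,14).round(1), "expect centre 552.7 -376.3")
h=hsv[65:145,315:412]; q=big((h[...,0]<25)&(h[...,1]>90)&(h[...,2]>50),315,65); print("ttray",len(q),rect(wplane(q,14)))
```

```text
ktray diag [[ 604.1 -343.8   14. ]
 [ 506.6 -399.9   14. ]] expect centre 552.7 -376.3
ttray 254 c=(619.8,-204.4) size 72.7x55.8 long-axis yaw -13.1
```

jog_arm(
  moves=[
    [[11,-32,-5,-1.1,-0.5,1],[11,-32,-10,0,0,0],[10,-29,-20,0,0,0],[0,0,-30,0,0,0],[0,0,0,0,0,0]],
  ],
)

```text
clock: 7.25
eef_pos: [553.3, -374.5, 84.8]
eef_rot: [2.875, 1.563, 2.707]
wrist_force: [-0.6, 0.4, -1.3]
finger_gap: 63.7
```

```bash
python3 -c "
from h import *
jaw()"
```

```text
t 7.25 tcp [ 553.3 -374.5   84.8] jaw yaw -9.6 fingers [-0.007  0.003 -1.   ] F [-0.6  0.4 -1.3] gap 63.7
```

jog_arm(
  moves=[
    [[1,1,-25,0,-0.3,0],[0,0,-15,0,0,0],[0,0,-5,0,0,0],[0,0,-2,0,0,0]],
  ],
)

```text
clock: 7.65
eef_pos: [554.9, -372.5, 38.1]
eef_rot: [2.187, 1.568, 2.024]
wrist_force: [0.5, -0.4, -1.4]
finger_gap: 64.3
```

Run:
```python
from h import *
jaw(); c,p,hsv,d=look("w6"); cv2.imwrite("pics/w6c.png",cv2.resize(p[170:330,150:420],None,fx=2.5,fy=2.5))
```

```text
t 7.65 tcp [ 554.9 -372.5   38.1] jaw yaw -9.3 fingers [-0.001  0.003 -1.   ] F [ 0.5 -0.4 -1.4] gap 64.3
```

View pics/w6c.png

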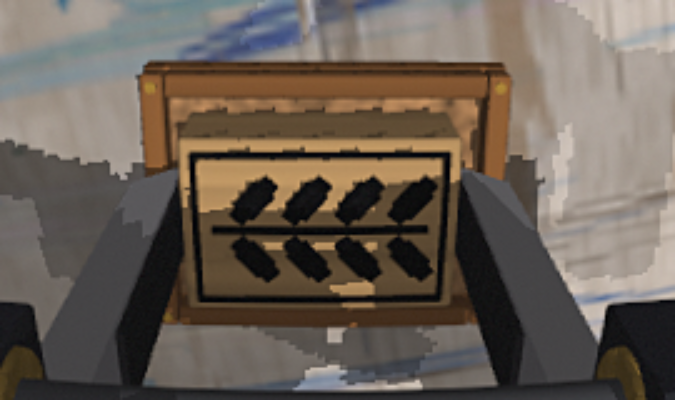

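The block is inside the recess on all sides. I'll lower it 2–3 mm, release and retreat.

jog_arm(
  moves=[
    [[0,0,-3,0,0,0],[0,0,-0.5,0,0,0]],
  ],
)

```text
clock: 7.9
eef_pos: [555.7, -372.9, 36.5]
eef_rot: [1.103, 1.569, 0.941]
wrist_force: [-0.4, 0.6, -0.6]
finger_gap: 64.0
```

jog_arm(
  moves=[
    [[0,0,0,0,0,0],[0,0,0,0,0,0],[0,0,0,0,0,0],[0,0,25,0,0,0],[0,0,45,0,0,0]],
  ],
  gripper=0.7,
)

```text
clock: 8.4
eef_pos: [554.0, -371.7, 103.9]
eef_rot: [2.479, 1.563, 2.317]
wrist_force: [0.4, -0.4, 0.3]
finger_gap: 80.0
```

jog_arm(
  moves=[
    [[0,0,45,0,0,0],[0,15,45,0,0,0],[0,35,20,0,0,0],[0,30,0,0,0,0],[0,0,0,0,0,0]],
  ],
  gripper=1,
)

```text
clock: 8.9
eef_pos: [554.4, -290.6, 226.3]
eef_rot: [0.133, 1.566, -0.031]
wrist_force: [0.4, -0.0, -1.3]
finger_gap: 94.2
```

Run:
```python
from h import *
jaw(); c,p,hsv,d=look("w7")
h=hsv[65:145,300:412]
```

```text
t 8.90 tcp [ 554.4 -290.6  226.3] jaw yaw -9.4 fingers [ 0.004 -0.    -1.   ] F [ 0.4 -0.  -1.3] gap 94.2
```

View pics/w7.png

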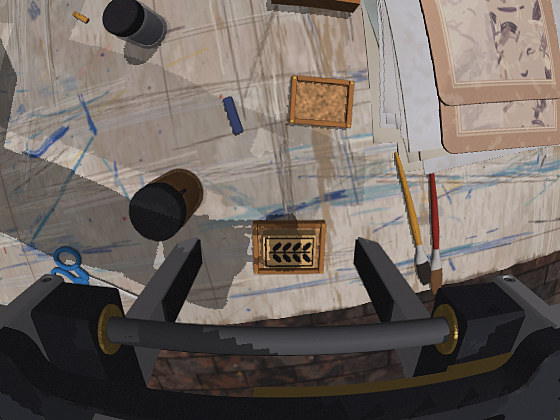

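The key block lies in the tray at (290,248). The brown jar's cap is at (157,211), the tint tray at (321,102) and the clear jar's cap at (124,18).

Run:
```python
from h import *
p=cv2.imread("pics/w7.png"); hsv=cv2.cvtColor(p,cv2.COLOR_BGR2HSV)
print("block frame corners", wplane([[265,238],[316,236],[316,265],[265,267]],28).mean(0))
print("tray outer corners", wplane([[253,222],[326,221],[325,272],[253,274]],14).round(1), wplane([[253,222],[326,221],[325,272],[253,274]],14).mean(0))
v=p.max(2)
for n,(a,b,c,d,z) in dict(brown=(120,170,192,245,98),clear=(98,0,142,42,88)).items():
    m=(v[b:d,a:c]<40); q=big(m,a,b); w=wplane(q,z); print(n,len(q),q.min(0),q.max(0),cv2.minEnclosingCircle(w[:,:2].astype(np.float32)))
h=hsv[65:145,280:365]; q=big((h[...,0]<25)&(h[...,1]>90)&(h[...,2]>50),280,65); print("ttray",len(q),rect(wplane(q,14)))
```

```text
block frame corners [ 557.38562266 -375.21357259   28.        ]
tray outer corners [[ 518.  -334.7   14. ]
 [ 606.  -348.3   14. ]
 [ 596.9 -418.1   14. ]
 [ 504.4 -404.9   14. ]] [ 556.31589625 -376.50171728   14.        ]
brown 169 [129 182] [186 240] ((440.00494384765625, -279.49700927734375), 35.12156677246094)
clear 113 [103   0] [141  36] ((435.83868408203125, -81.59943389892578), 24.69985580444336)
ttray 215 c=(620.8,-205.7) size 73.1x55.9 long-axis yaw -12.9
```

The key block is centred in its tray to within about 2 mm. Next, the brown jar.

jog_arm(
  moves=[
    [[-40,3,-5,0,0,0],[-40,3,-10,0,0,0],[-40,4,-20,0,0,0],[0,0,-25,0,0,0],[0,0,0,0,0,0]],
  ],
)

```text
clock: 9.45
eef_pos: [429.2, -284.6, 162.7]
eef_rot: [0.022, 1.568, -0.144]
wrist_force: [0.2, 0.5, 0.3]
finger_gap: 94.0
```

Run:
```python
from h import *
jaw(); c,p,hsv,d=look("w8")
v=p.max(2); cv2.imwrite("pics/w8c.png",cv2.resize(p[150:330,170:420],None,fx=3,fy=3)); 
for uv in ((280,240),(280,260),(280,280)): print(uv,wplane([uv],98,c).round(1),d[uv[1],uv[0]])
```

```text
t 9.45 tcp [ 429.2 -284.6  162.7] jaw yaw -9.5 fingers [ 0.003 -0.    -1.   ] F [0.2 0.5 0.3] gap 94.0
(280, 240) [[ 429.2 -295.7   98. ]] 242.11021
(280, 260) [[ 426.5 -312.1   98. ]] 353.3423
(280, 280) [[ 423.7 -329.6   98. ]] 360.47073
```

View pics/w8c.png

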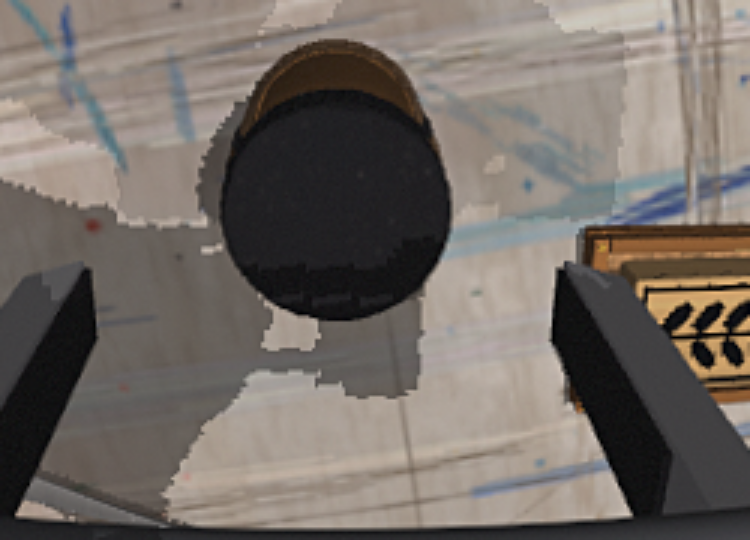

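The cap's circle is centred at about pixel (282,219), which puts the jar at (431.5,-279.5). I'll descend and grip.

jog_arm(
  moves=[
    [[2.5,5,-30,0,0,0],[0,0,-35,0,0,0],[0,0,-25,0,0,0],[0,0,-8,0,0,0],[0,0,0,0,0,0]],
  ],
)

```text
clock: 10.0
eef_pos: [437.6, -284.4, 69.4]
eef_rot: [-0.399, 1.557, -0.565]
wrist_force: [0.0, -0.1, -0.3]
finger_gap: 93.9
```

```bash
python3 -c "
from h import *
jaw()"
```

```text
t 10.00 tcp [ 437.6 -284.4   69.4] jaw yaw -9.5 fingers [ 0.011 -0.007 -1.   ] F [ 0.  -0.1 -0.3] gap 93.9
```

jog_arm(
  moves=[
    [[-5.5,4.5,-7,0.4,0.6,0],[0,0,-1,0,0,0],[0,0,0,0,0,0]],
  ],
)

```text
clock: 10.3
eef_pos: [433.4, -280.8, 64.2]
eef_rot: [-0.411, 1.566, -0.577]
wrist_force: [-0.4, -0.2, -0.1]
finger_gap: 93.7
```

```bash
python3 -c "
from h import *
jaw()"
```

```text
t 10.30 tcp [ 433.4 -280.8   64.2] jaw yaw -9.5 fingers [ 0.004 -0.002 -1.   ] F [-0.4 -0.2 -0.1] gap 93.7
```

jog_arm(
  moves=[
    [[0,0,-1,0,0,0],[0,0,-0.5,0,0,0],[0,0,-0.5,0,0,0],[0,0,-0.5,0,0,0],[0,0,-0.5,0,0,0]],
  ],
  gripper=0.15,
  squeeze=15,
)

```text
clock: 10.8
eef_pos: [434.1, -281.4, 62.8]
eef_rot: [-0.442, 1.564, -0.608]
wrist_force: [-2.1, 0.9, 8.1]
finger_gap: 58.9
```

jog_arm(
  moves=[
    [[0,0,10,0,0,0],[0,0,30,0,0,0],[0,0,35,0,0,0],[0,0,0,0,0,0]],
  ],
)

```text
clock: 11.2
eef_pos: [433.2, -280.7, 141.0]
eef_rot: [-0.411, 1.566, -0.577]
wrist_force: [0.1, -0.3, -1.6]
finger_gap: 59.1
```

Run:
```python
from h import *
jaw()
```

```text
t 11.20 tcp [ 433.2 -280.7  141. ] jaw yaw -9.5 fingers [ 0.004 -0.002 -1.   ] F [ 0.1 -0.3 -1.6] gap 59.1
```

The brown jar is held upright. I'm carrying it towards the wide stand and stopping short, with the camera over the well.

jog_arm(
  moves=[
    [[37,32,5,0,0,0],[37,32,5,0,0,0],[37,32,5,0,0,0],[37,32,5,0,0,0],[30,20,0,0,0,0]],
  ],
)

```text
clock: 11.7
eef_pos: [612.9, -130.0, 162.8]
eef_rot: [-0.527, 1.566, -0.7]
wrist_force: [0.2, -0.6, -0.9]
finger_gap: 59.0
```

jog_arm(
  moves=[
    [[0,0,0,0,0,0],[0,0,0,0,0,0]],
  ],
)

```text
clock: 11.9
eef_pos: [614.9, -126.5, 161.2]
eef_rot: [-0.658, 1.568, -0.827]
wrist_force: [0.1, -0.2, -1.8]
finger_gap: 58.8
```

Run:
```python
from h import *
jaw(); c,p,hsv,d=look("w9")
m=((hsv[...,0]<25)&(hsv[...,1]>110)&(hsv[...,2]>50)); m[240:]=0
cs,_=cv2.findContours(m.astype(np.uint8),0,1)
for q in cs:
    if cv2.contourArea(q)>1000: q=q[:,0]; print(q.min(0),q.max(0),cv2.contourArea(q),rect(wplane(q,36,c)))
```

```text
t 11.90 tcp [ 614.9 -126.5  161.2] jaw yaw -9.7 fingers [ 0.002 -0.002 -1.   ] F [ 0.1 -0.2 -1.8] gap 58.8
[231 191] [322 239] 2647.5 c=(612.0,-138.0) size 86.8x47.0 long-axis yaw -9.7
[233  45] [350 161] 11977.0 c=(642.4,-39.1) size 98.1x98.0 long-axis yaw 76.0
```

View pics/w9.png

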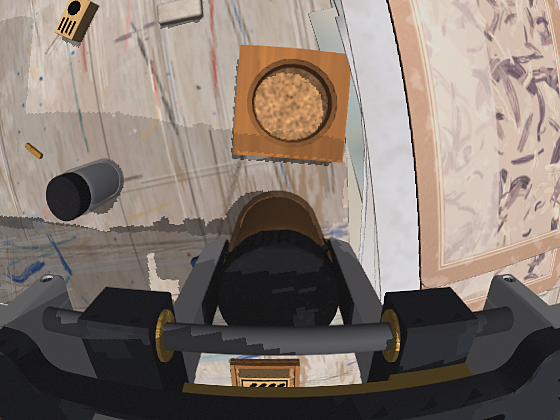

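The wide stand measures 98×98 at (642.4,-39.1).

jog_arm(
  moves=[
    [[13,43,0,0,0,0],[13,42,-10,0,0,0],[1,2,-20,0,0,0],[0,0,0,0,0,0]],
  ],
)

```text
clock: 12.35
eef_pos: [639.5, -41.6, 130.6]
eef_rot: [-0.963, 1.568, -1.14]
wrist_force: [-0.6, 1.7, -2.3]
finger_gap: 58.9
```

Run:
```python
from h import *
jaw()
```

```text
t 12.35 tcp [639.5 -41.6 130.6] jaw yaw -10.1 fingers [ 0.001 -0.003 -1.   ] F [-0.6  1.7 -2.3] gap 58.9
```

jog_arm(
  moves=[
    [[2.5,2,-15,0,0,0],[0.5,0,-15,0,0,0],[0,0,-10,0,0,0],[0,0,0,0,0,0]],
  ],
)

```text
clock: 12.75
eef_pos: [641.8, -43.2, 89.0]
eef_rot: [-0.817, 1.567, -0.998]
wrist_force: [0.4, -0.2, -2.1]
finger_gap: 59.0
```

Run:
```python
from h import *
jaw()
```

```text
t 12.75 tcp [641.8 -43.2  89. ] jaw yaw -10.4 fingers [ 0.002 -0.003 -1.   ] F [ 0.4 -0.2 -2.1] gap 59.0
```

jog_arm(
  moves=[
    [[0,3.5,-3,0,0,0],[0,0.5,-6,0,0,0],[0,0.5,-5,0,0,0],[0,0,-2,0,0,0]],
  ],
)

```text
clock: 13.15
eef_pos: [642.2, -39.1, 72.8]
eef_rot: [-0.543, 1.566, -0.725]
wrist_force: [-0.2, -0.1, -1.0]
finger_gap: 59.0
```

Run:
```python
from h import *
jaw()
```

```text
t 13.15 tcp [642.2 -39.1  72.8] jaw yaw -10.4 fingers [ 0.003 -0.003 -1.   ] F [-0.2 -0.1 -1. ] gap 59.0
```

jog_arm(
  moves=[
    [[0,0,-2,0,0,0],[0,0,-1,0,0,0]],
  ],
)

```text
clock: 13.35
eef_pos: [642.4, -39.0, 70.8]
eef_rot: [-0.488, 1.566, -0.669]
wrist_force: [-7.9, 1.6, 15.1]
finger_gap: 58.9
```

jog_arm(
  moves=[
    [[0,0,0,0,0,0],[0,0,0,0,0,0],[0,0,0,0,0,0],[0,0,0,0,0,0],[0,0,0,0,0,0]],
  ],
  gripper=1,
)

```text
clock: 13.85
eef_pos: [643.0, -39.0, 71.8]
eef_rot: [-0.319, 1.564, -0.501]
wrist_force: [-0.0, -0.5, 0.6]
finger_gap: 93.2
```

Run:
```python
from h import *
jaw()
```

```text
t 13.85 tcp [643.  -39.   71.8] jaw yaw -10.4 fingers [ 0.006 -0.003 -1.   ] F [-0.  -0.5  0.6] gap 93.2
```

jog_arm(
  moves=[
    [[0,0,40,0,0,0],[0,0,48,0,0,0],[-35,-6,20,0,0,0],[-45,-8,0,0,0,0],[-45,-8,0,0,0,0]],
  ],
)

```text
clock: 14.35
eef_pos: [516.4, -60.7, 181.5]
eef_rot: [-0.397, 1.564, -0.577]
wrist_force: [0.6, -1.6, -0.1]
finger_gap: 94.1
```

jog_arm(
  moves=[
    [[-43,-7,0,0,0,0],[-40,-7,0,0,0,0],[0,0,-5,0,0,0],[0,0,0,0,0,0]],
  ],
)

```text
clock: 14.75
eef_pos: [426.7, -75.4, 177.4]
eef_rot: [-0.318, 1.561, -0.499]
wrist_force: [0.4, 0.2, 0.3]
finger_gap: 93.8
```

Run:
```python
from h import *
jaw(); print(manip.read_state()["joints"].round(2)); c,p,hsv,d=look("w10")
print(-cv2.Rodrigues(c["rvec"])[0].T@c["tvec"])
v=p.max(2); m=v<40; m[250:]=0; m[:, :190]=0; m[:,370:]=0
q=big(m,0,0); print(q.min(0),q.max(0)); w=wplane(q,88,c); print(cv2.minEnclosingCircle(w[:,:2].astype(np.float32)),w.min(0),w.max(0))
cv2.imwrite("pics/w10c.png",p[:330,100:460])
```

```text
t 14.75 tcp [426.7 -75.4 177.4] jaw yaw -10.4 fingers [ 0.008 -0.005 -1.   ] F [0.4 0.2 0.3] gap 93.8
[-0.26  0.08  1.9  -0.    1.15 -0.08]
[439.74958788   5.54943389 337.52252684]
[257 186] [307 237]
((431.6745910644531, -73.27064514160156), 21.99449920654297) [410.91275622 -95.2487005   88.        ] [451.63836596 -51.30652565  88.        ]
```

View pics/w10c.png

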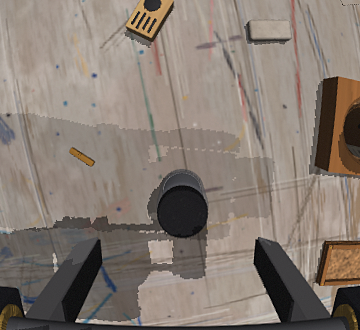

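The clear jar's cap is at crop (182,211), which puts the jar at (431.5,-74.3). I'll descend and check before gripping.

jog_arm(
  moves=[
    [[4,1,-40,0.3,0.5,0],[0,0,-40,0,0,0],[0,0,-25,0,0,0],[0,0,-10,0,0,0],[0,0,0,0,0,0]],
  ],
)

```text
clock: 15.3
eef_pos: [436.4, -74.0, 59.7]
eef_rot: [0.159, 1.567, -0.019]
wrist_force: [-0.2, 0.3, 0.0]
finger_gap: 93.8
```

Run:
```python
from h import *
jaw()
```

```text
t 15.30 tcp [436.4 -74.   59.7] jaw yaw -10.2 fingers [ 0.003 -0.    -1.   ] F [-0.2  0.3  0. ] gap 93.8
```

jog_arm(
  moves=[
    [[-4.5,0,-1,0,0,0],[0,0,0,0,0,0]],
  ],
)

```text
clock: 15.5
eef_pos: [432.9, -74.0, 60.1]
eef_rot: [0.088, 1.566, -0.09]
wrist_force: [-0.5, -0.1, -0.1]
finger_gap: 93.9
```

jog_arm(
  moves=[
    [[0,0,0,0,0,0],[0,0,-0.5,0,0,0],[0,0,-0.5,0,0,0],[0,0,-0.5,0,0,0],[0,0,-0.5,0,0,0]],
  ],
  gripper=-0.15,
  squeeze=12,
)

```text
clock: 16.0
eef_pos: [434.5, -74.5, 60.9]
eef_rot: [0.004, 1.56, -0.174]
wrist_force: [-0.0, 1.4, -0.3]
finger_gap: 57.3
```

jog_arm(
  moves=[
    [[0,0,0,0,0,0],[0,0,0,0,0,0]],
  ],
)

```text
clock: 16.2
eef_pos: [434.5, -74.5, 60.8]
eef_rot: [0.007, 1.56, -0.171]
wrist_force: [-0.5, -0.1, 0.1]
finger_gap: 45.5
```

jog_arm(
  moves=[
    [[0,0,10,0,0,0],[0,0,35,0,0,0],[0,0,40,0,0,0],[12,35,10,0,0,0],[12,44,0,0,0,0]],
  ],
)

```text
clock: 16.7
eef_pos: [457.4, 3.6, 161.9]
eef_rot: [0.073, 1.561, -0.112]
wrist_force: [0.6, -1.0, -2.1]
finger_gap: 45.4
```

jog_arm(
  moves=[
    [[12,44,0,0,0,0],[12,44,0,0,0,0],[12,44,0,0,0,0],[12,44,0,0,0,0],[12,44,0,0,0,0]],
  ],
)

```text
clock: 17.2
eef_pos: [518.4, 232.5, 167.4]
eef_rot: [0.145, 1.556, -0.042]
wrist_force: [0.5, -0.7, -1.1]
finger_gap: 45.7
```

jog_arm(
  moves=[
    [[12,40,0,0,0,0],[12,35,0,0,0,0],[0,0,0,0,0,0],[0,0,0,0,0,0]],
  ],
)

```text
clock: 17.6
eef_pos: [542.0, 315.8, 169.0]
eef_rot: [0.164, 1.556, -0.017]
wrist_force: [0.8, -0.9, -1.5]
finger_gap: 45.5
```

Run:
```python
from h import *
jaw(); c,p,hsv,d=look("w11")
m=((hsv[...,0]<25)&(hsv[...,1]>110)&(hsv[...,2]>50)); m[240:]=0
cs,_=cv2.findContours(m.astype(np.uint8),0,1)
for q in cs:
    if cv2.contourArea(q)>1000: q=q[:,0]; print(q.min(0),q.max(0),cv2.contourArea(q),rect(wplane(q,36,c)))
v=p.max(2); m=v<40; m[330:]=0; m[:, :230]=0; m[:,330:]=0
```

```text
t 17.60 tcp [542.  315.8 169. ] jaw yaw -10.4 fingers [ 0.014 -0.    -1.   ] F [ 0.8 -0.9 -1.5] gap 45.5
[219  47] [320 147] 8407.0 c=(554.0,412.7) size 84.2x84.0 long-axis yaw -4.4
[465   0] [559 108] 4281.5 c=(848.4,439.8) size 155.2x133.8 long-axis yaw 0.3
```

View pics/w11.png

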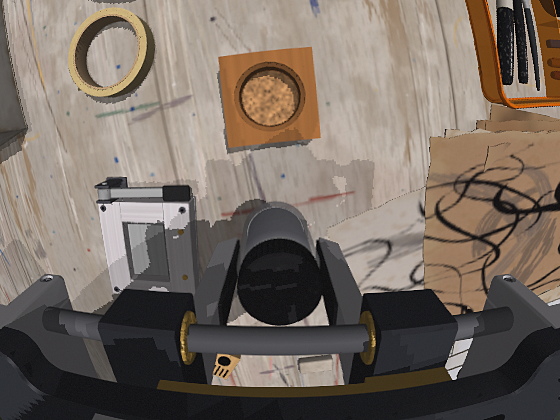

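The narrow stand measures 84×84 at (554.0,412.7) and the jar is hanging upright.

jog_arm(
  moves=[
    [[4,33,0,0,0.8,0],[4,33,-10,0,0,0],[4,31,-20,0,0,0],[0,0,-10,0,0,0],[0,0,0,0,0,0]],
  ],
)

```text
clock: 18.15
eef_pos: [555.3, 409.5, 131.2]
eef_rot: [0.29, 1.569, 0.101]
wrist_force: [-0.4, -1.0, -0.9]
finger_gap: 45.6
```

Run:
```python
from h import *
jaw()
```

```text
t 18.15 tcp [555.3 409.5 131.2] jaw yaw -10.8 fingers [ 0.002  0.    -1.   ] F [-0.4 -1.  -0.9] gap 45.6
```

jog_arm(
  moves=[
    [[-1,3,-15,0,0,0],[0,0.5,-12,0,0,0],[0,0,0,0,0,0]],
  ],
)

```text
clock: 18.45
eef_pos: [555.1, 410.1, 104.2]
eef_rot: [0.408, 1.568, 0.216]
wrist_force: [-0.1, -0.1, -0.6]
finger_gap: 45.6
```

Run:
```python
from h import *
jaw()
```

```text
t 18.45 tcp [555.1 410.1 104.2] jaw yaw -11.0 fingers [ 0.003  0.001 -1.   ] F [-0.1 -0.1 -0.6] gap 45.6
```

jog_arm(
  moves=[
    [[-1,3,-6,0,0,0],[0,0.5,-10,0,0,0],[0,0.5,-10,0,0,0],[0,0.5,-5,0,0,0],[0,0,0,0,0,0]],
  ],
)

```text
clock: 18.95
eef_pos: [554.4, 414.1, 71.2]
eef_rot: [0.469, 1.567, 0.276]
wrist_force: [-0.3, -0.2, -0.6]
finger_gap: 45.6
```

Run:
```python
from h import *
jaw()
```

```text
t 18.95 tcp [554.4 414.1  71.2] jaw yaw -11.1 fingers [ 0.003  0.001 -1.   ] F [-0.3 -0.2 -0.6] gap 45.6
```

jog_arm(
  moves=[
    [[0,-1,-2,0,0,0],[0,0,-1,0,0,0]],
  ],
)

```text
clock: 19.15
eef_pos: [554.5, 413.4, 68.8]
eef_rot: [0.608, 1.566, 0.415]
wrist_force: [-2.8, -0.7, 6.5]
finger_gap: 45.8
```

jog_arm(
  moves=[
    [[0,0,0,0,0,0],[0,0,0,0,0,0],[0,0,0,0,0,0],[0,0,0,0,0,0],[0,0,0,0,0,0]],
  ],
  gripper=0.8,
)

```text
clock: 19.65
eef_pos: [555.0, 413.5, 69.8]
eef_rot: [0.614, 1.565, 0.421]
wrist_force: [-0.6, 0.8, 0.2]
finger_gap: 82.0
```

Run:
```python
from h import *
jaw()
```

```text
t 19.65 tcp [555.  413.5  69.8] jaw yaw -11.1 fingers [ 0.006  0.003 -1.   ] F [-0.6  0.8  0.2] gap 82.0
```

jog_arm(
  moves=[
    [[0,0,40,0,0,0],[0,0,48,0,0,0],[-17,-42,8,0,0,-4],[-17,-43,0,0,0,-4],[-17,-43,0,0,0,-4]],
  ],
)

```text
clock: 20.15
eef_pos: [503.0, 285.5, 168.3]
eef_rot: [0.753, 1.562, 0.349]
wrist_force: [0.5, 0.7, -0.1]
finger_gap: 84.4
```

jog_arm(
  moves=[
    [[-17,-43,0,0,0,-4],[-17,-43,0,0,0,-4],[-17,-43,0,0,0,-4],[-17,-35,0,0,0,-4],[0,0,0,0,0,0]],
  ],
)

```text
clock: 20.65
eef_pos: [429.7, 112.4, 169.3]
eef_rot: [0.722, 1.559, 0.022]
wrist_force: [0.0, -0.5, 0.7]
finger_gap: 84.7
```

Run:
```python
from h import *
jaw(); c,p,hsv,d=look("w12")
m=((hsv[...,0]<30)&(hsv[...,1]>90)&(hsv[...,2]>60)); m[300:]=0
cs,_=cv2.findContours(m.astype(np.uint8),0,1)
for q in cs:
    if cv2.contourArea(q)>300: q=q[:,0]; print(q.min(0),q.max(0),cv2.contourArea(q),rect(wplane(q,22,c)))
```

```text
t 20.65 tcp [429.7 112.4 169.3] jaw yaw -40.1 fingers [ 0.012  0.    -1.   ] F [ 0.  -0.5  0.7] gap 84.7
[500 250] [540 288] 525.0 c=(616.1,-189.3) size 72.8x62.7 long-axis yaw -12.9
[257 168] [296 219] 1386.0 c=(433.0,115.6) size 52.0x37.4 long-axis yaw 50.7
[466 128] [537 239] 2285.0 c=(652.5,-43.6) size 115.9x104.7 long-axis yaw 76.0
[441   0] [489  24] 592.0 c=(722.2,139.1) size 66.5x28.0 long-axis yaw -26.5
```

jog_arm(
  moves=[
    [[3,-1,-40,0,0.7,0.8],[0,0,-40,0,0,0],[0,0,-25,0,0,0],[0,0,0,0,0,0]],
  ],
  gripper=0.2,
)

```text
clock: 21.1
eef_pos: [436.4, 115.3, 63.2]
eef_rot: [1.035, 1.564, 0.356]
wrist_force: [0.6, -0.4, 0.1]
finger_gap: 58.0
```

Run:
```python
from h import *
jaw(); c,p,hsv,d=look("w13"); cv2.imwrite("pics/w13c.png",cv2.resize(p[150:330,180:380],None,fx=3,fy=3))
```

```text
t 21.10 tcp [436.4 115.3  63.2] jaw yaw -38.9 fingers [ 0.007  0.002 -1.   ] F [ 0.6 -0.4  0.1] gap 58.0
```

View pics/w13c.png

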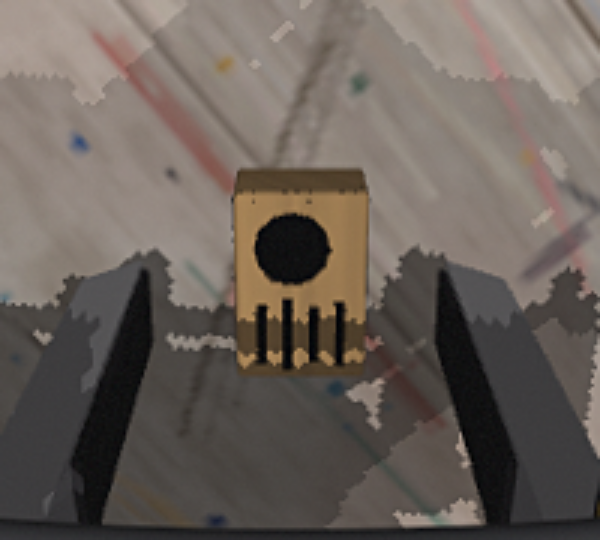

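The tint block's top face spans crop (236–368,192–375), aligned between the fingertips.

Run:
```python
from h import *
q=np.array([[236,192],[368,192],[364,374],[237,374]])/3+[180,150]
w=wplane(q,22); print(w.round(1),w.mean(0), np.linalg.norm(w[1]-w[0]),np.linalg.norm(w[2]-w[1]))
jaw()
```

```text
[[438.  136.1  22. ]
 [460.4 117.9  22. ]
 [432.4  82.7  22. ]
 [409.2 101.6  22. ]] [435.0158094  109.58368713  22.        ] 28.935539353100875 44.96399725345277
t 21.15 tcp [437.2 115.4  64.8] jaw yaw -38.9 fingers [ 0.008  0.003 -1.   ] F [-0.1 -0.8  0.4] gap 56.7
```

jog_arm(
  moves=[
    [[-2,-6,-10,-0.1,0.4,-0.3],[0,0,-15,0,0,0],[0,0,-8,0,0,0],[0,0,0,0,0,0]],
  ],
)

```text
clock: 21.55
eef_pos: [437.9, 110.0, 34.2]
eef_rot: [0.934, 1.563, 0.252]
wrist_force: [0.4, -0.3, 0.6]
finger_gap: 56.3
```

Run:
```python
from h import *
jaw()
```

```text
t 21.55 tcp [437.9 110.   34.2] jaw yaw -39.1 fingers [ 0.007  0.002 -1.   ] F [ 0.4 -0.3  0.6] gap 56.3
```

jog_arm(
  moves=[
    [[-3,0,-5,0,0.3,0],[0,0,-1,0,0,0],[0,0,0,0,0,0]],
  ],
)

```text
clock: 21.85
eef_pos: [435.6, 110.1, 29.3]
eef_rot: [1.212, 1.566, 0.53]
wrist_force: [0.4, -0.6, 0.1]
finger_gap: 56.8
```

jog_arm(
  moves=[
    [[-1,0,-0.4,0,0,0],[0,0,-0.4,0,0,0],[0,0,-0.4,0,0,0],[0,0,-0.4,0,0,0],[0,0,0,0,0,0]],
  ],
  gripper=-0.6,
  squeeze=12,
)

```text
clock: 22.35
eef_pos: [434.9, 110.2, 28.4]
eef_rot: [1.13, 1.565, 0.448]
wrist_force: [-1.2, -0.7, -0.3]
finger_gap: 29.8
```

Run:
```python
from h import *
jaw()
```

```text
t 22.35 tcp [434.9 110.2  28.4] jaw yaw -39.1 fingers [ 0.005  0.002 -1.   ] F [-1.2 -0.7 -0.3] gap 29.8
```

jog_arm(
  moves=[
    [[0,0,15,0,0,0],[0,0,40,0,0,0],[0,0,45,0,0,0],[15,-25,25,0,0,-7],[20,-35,5,0,0,-7]],
  ],
)

```text
clock: 22.85
eef_pos: [467.4, 50.9, 162.1]
eef_rot: [2.143, 1.568, 1.216]
wrist_force: [0.9, 0.7, -0.9]
finger_gap: 30.0
```

jog_arm(
  moves=[
    [[22,-38,0,0,0,-7],[22,-38,0,0,0,-7],[22,-38,0,0,0,-7],[22,-38,0,0,0,-7],[22,-38,0,0,0,-7]],
  ],
)

```text
clock: 23.35
eef_pos: [580.9, -146.6, 164.1]
eef_rot: [1.514, 1.565, -0.048]
wrist_force: [0.2, 1.0, -1.1]
finger_gap: 29.7
```

Run:
```python
from h import *
jaw()
```

```text
t 23.35 tcp [ 580.9 -146.6  164.1] jaw yaw -89.5 fingers [ 0.006 -0.    -1.   ] F [ 0.2  1.  -1.1] gap 29.7
```

jog_arm(
  moves=[
    [[18,-28,-5,0,0.3,-6.8],[18,-27,-20,0,0,-6.7],[1,-2,-30,0,0,0],[0,0,-25,0,0,0],[0,0,0,0,0,0]],
  ],
)

```text
clock: 23.85
eef_pos: [619.6, -212.0, 79.1]
eef_rot: [0.04, 1.57, -1.778]
wrist_force: [0.6, 0.4, -1.0]
finger_gap: 30.0
```

Run:
```python
from h import *
jaw()
```

```text
t 23.85 tcp [ 619.6 -212.    79.1] jaw yaw -104.2 fingers [-0.    -0.001 -1.   ] F [ 0.6  0.4 -1. ] gap 30.0
```

jog_arm(
  moves=[
    [[0.5,7,-15,0,0,1],[0,0,-15,0,0,0],[0,0,-1,0,0,0],[0,0,0,0,0,0]],
  ],
)

```text
clock: 24.25
eef_pos: [620.9, -203.8, 48.4]
eef_rot: [1.11, 1.568, -0.688]
wrist_force: [-0.1, 0.0, 0.0]
finger_gap: 29.8
```

Run:
```python
from h import *
jaw()
```

```text
t 24.25 tcp [ 620.9 -203.8   48.4] jaw yaw -103.0 fingers [ 0.002 -0.002 -1.   ] F [-0.1  0.   0. ] gap 29.8
```

jog_arm(
  moves=[
    [[0,-1,-6,0,0,0],[0,0,-5,0,0,0],[0,0,-1,0,0,0],[0,0,-0.5,0,0,0]],
  ],
)

```text
clock: 24.65
eef_pos: [621.8, -205.1, 36.9]
eef_rot: [1.273, 1.565, -0.525]
wrist_force: [-0.2, -0.4, -1.1]
finger_gap: 29.6
```

Run:
```python
from h import *
jaw()
```

```text
t 24.65 tcp [ 621.8 -205.1   36.9] jaw yaw -103.0 fingers [ 0.005 -0.003 -1.   ] F [-0.2 -0.4 -1.1] gap 29.6
```

jog_arm(
  moves=[
    [[-0.5,0,-1.5,0,0,0],[0,0,0,0,0,0]],
  ],
)

```text
clock: 24.85
eef_pos: [621.4, -205.2, 35.5]
eef_rot: [1.274, 1.565, -0.524]
wrist_force: [-0.1, -0.1, -0.2]
finger_gap: 29.7
```

jog_arm(
  moves=[
    [[0,0,0,0,0,0],[0,0,0.5,0,0,0],[0,0,0,0,0,0],[0,0,20,0,0,0],[0,0,40,0,0,0]],
  ],
  gripper=0.1,
)

```text
clock: 25.35
eef_pos: [619.2, -204.4, 92.6]
eef_rot: [-1.324, 1.568, -3.122]
wrist_force: [-0.8, 0.3, 0.8]
finger_gap: 51.6
```

jog_arm(
  moves=[
    [[0,0,45,0,0,0],[0,0,45,0,0,0],[-45,10,10,0,0,0],[-45,10,0,0,0,0],[-45,10,0,0,0,0]],
  ],
)

```text
clock: 25.85
eef_pos: [485.7, -175.1, 202.9]
eef_rot: [1.321, 1.559, -0.476]
wrist_force: [1.2, -0.4, 0.0]
finger_gap: 51.8
```

jog_arm(
  moves=[
    [[-45,10,10,0,0,0],[-45,10,10,0,0,0],[-40,10,0,0,0,0],[0,0,0,0,0,0],[0,0,0,0,0,0]],
  ],
)

```text
clock: 26.35
eef_pos: [347.2, -142.6, 224.8]
eef_rot: [1.302, 1.554, -0.495]
wrist_force: [0.2, 0.1, -0.1]
finger_gap: 51.8
```

Run:
```python
from h import *
jaw(); c,p,hsv,d=look("w14")
p,d=manip.camera("top"); np.savez("top1.npz",p=p,d=d)
a=cv2.resize(p[130:225,75:445],(800,205)); w=cv2.imread("pics/w14.png")
cv2.imwrite("pics/fin.png",np.vstack([a,cv2.copyMakeBorder(cv2.resize(w,(520,390)),0,0,0,280,0)]))
```

```text
t 26.35 tcp [ 347.2 -142.6  224.8] jaw yaw -103.0 fingers [ 0.015 -0.008 -1.   ] F [ 0.2  0.1 -0.1] gap 51.8
```

View pics/fin.png

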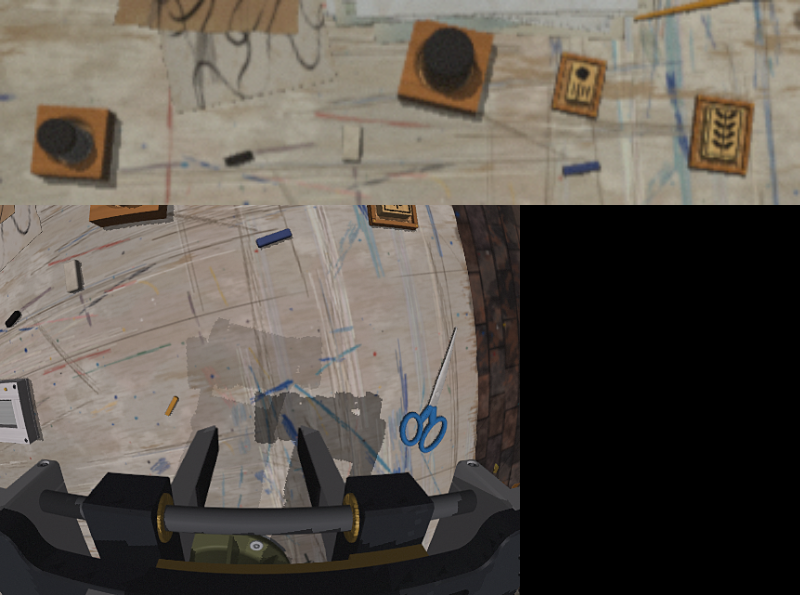

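All four pieces are in their places. In the strip, the brown jar is at (447,55), the tint block at (580,83), the key block at (722,133) and the clear jar at (60,140). I'll do one numeric check of heights and centres.

Run:
```python
from h import *
f=np.load("top1.npz"); W=cloud(f["d"],"top"); p=f["p"]; W0=cloud(np.load("top0.npz")["d"],"top")
for n,(a,b,c,d,z) in dict(clear=(85,178,125,212,96),brown=(255,130,312,190,106),tint=(325,150,362,190,28),key=(390,170,428,218,28)).items():
    w=W[b:d,a:c].reshape(-1,3); q=w[np.abs(w[:,2]-z-2)<(10 if z>50 else 5)]
    print(n,len(q),"top z med %.1f"%np.median(q[:,2]),rect(q))
    if z>50:
        A=np.c_[q[:,:2]-q[:,:2].mean(0),np.ones(len(q))]; k=np.linalg.lstsq(A,q[:,2],rcond=None)[0]; print("  tilt",k[:2].round(3))
for n,(a,b,c,d) in dict(narrow=(80,170,140,222),ktray=(385,165,435,220)).items():
    w=W0[b:d,a:c].reshape(-1,3); q=w[(w[:,2]>10)&(w[:,2]<50)]; print(n,rect(q))
```

```text
clear 231 top z med 95.1 c=(550.1,412.2) size 40.6x40.2 long-axis yaw 86.7
  tilt [0.014 0.014]
brown 422 top z med 104.6 c=(640.1,-38.7) size 57.0x54.8 long-axis yaw -1.6
  tilt [ 0.016 -0.014]
tint 148 top z med 27.4 c=(618.7,-203.5) size 45.0x29.2 long-axis yaw -11.9
key 294 top z med 27.7 c=(554.1,-371.8) size 62.3x43.8 long-axis yaw -10.1
narrow c=(567.1,412.4) size 110.7x86.8 long-axis yaw -4.9
ktray c=(554.6,-374.4) size 91.0x71.5 long-axis yaw -9.3
```

```bash
python3 -c "
from cell import manip
print(manip.sign_off())"
```

```text
the job is handed in; nothing more can be done
None
```

The table is cleared and the job is handed in, at about 26.4 s on the robot clock; the sign-off reports no verdict.

- **Lever and larger block:** I pressed the lever onto its stop, about 67 N at the wrist for a moment. The wrist camera showed the block raised, still in the jig. My first grip was too shallow, so I regripped it lower before lifting it into the key tray.
- **Jars and smaller block:** The brown jar went into the wide well, the clear jar into the narrow well, and the tint block into the tint tray.

**Last checks** (overhead camera, arm clear and nothing held):

| Piece | Distance from its tray or well centre | Top height seen | Top height expected |
|---|---|---|---|
| Key block | about 3 mm | 27.7 mm | 28 mm |
| Tint block | about 2 mm | 27.4 mm | 28 mm |
| Brown jar | about 2 mm | 104.6 mm | 106 mm |
| Clear jar | about 4 mm | 95.1 mm | 96 mm |

- **Tilt:** Both jar tops fit a plane within about 0.02 rad of level. I did not measure tilt for the blocks.
- **Disagreements:** The overhead and wrist cameras differed by 2 to 4 mm. That is within the 12 mm allowance, and I steered by the wrist camera.
- **Failed check:** Re-measuring the narrow stand by overhead depth gave a wrong outline (111 × 87 mm), because it picked up other points. I used the earlier wrist measurement, 84 × 84 mm, for its centre instead.

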